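# Feed a batch of sample carriers through the gate into the closed reading bay

## Robot

A 6-joint arm with a two-finger parallel gripper is mounted at the origin on a cart in front of the work surface, level with it; the furniture and walls round the work are solid. World frame = base frame: x ahead of the robot, y to its left, z up, the work surface at z = 0. Lengths are in mm, angles in rad, forces in N, time in s.
With the tool pointing down it reaches from about 350 to 975 mm from the base axis. Payload 7.1 kg.
Tool frame: the origin (TCP) lies midway between the tips of the shut fingers; the grasp point (between the pads) lies env.hold_point_z behind it (env.hold_point_z is the distance from the TCP to the grasp point, in mm); z points along the fingers, y is the line along which they close (so a half turn about z gives the same grasp; the last joint's range is limited). The gripper opens to 88 mm and grips with 3 to 60 N. Pads are 20 mm wide; open, the fingers measure 115 mm over their backs; the gripper's body (75 mm by 178 mm) begins 61 mm behind the grasp point.
Start: joints at [-0.019, 0.423, 1.63, -0, 1.089, -0.019], TCP at [624.984, 0.026, 222.675] pointing down, gripper open.
Joint ranges: [-3, 3], [-0.9, 2.11], [0.09, 2.58], [-1.31, 4.45], [0.11, 2.69], [-2.54, 2.54]. Speed limits (rad/s): [2.39, 2.39, 3.01, 3.14, 3.14, 3.14].

## Interface

Orientations are given as a unit quaternion [x, y, z, w].
In Python, from station import env gives the robot as it stands. Calls block until the motion is done:
- env.reach(position, orientation): joint-space move of the TCP to a pose.
- env.move_l(position, rot=None, rate=150, f_stop=None): straight line of the TCP; rot=None keeps the orientation; rate is the mean speed in mm/s. With f_stop (N) it stops when the force on the tool has changed by that much, and returns True; else False.
- env.move_joints(angles): joint-space move.
- env.set_gripper(opening): finger opening in mm; the grip force is fixed at half the most; returns when the fingers have stopped.
- env.hold(seconds).
- env.ik(position, orientation): joint angles nearest the present ones, or None.
- env.read_state(): the state.
- env.camera(name): name is "scene" or "side" or "wrist"; returns the picture (384x512x3 uint8, blue, green, red); there is no depth.
- env.camera_params(name): a dict with "fx", "fy", "cx", "cy" (pixels), "pose" (4x4, takes a point from camera to world coordinates); the wrist camera has in their place "tool_from_camera" (4x4, takes a point from camera to tool coordinates, whose origin is the TCP and whose axes are the flange's). Camera axes: x right, y up, looking along -z (the intrinsics and any distortion apply to the point x, -y, -z); pixel columns grow to the right and rows downward; lengths in mm; the calibration is good to about 2 mm. A picture is of the moment at which its call begins: read the wrist's pose just before it. camera_params takes no time and is no camera call.
A pose or a line that the arm cannot do raises env.IKError and nothing moves.
- env.sign_off(): hands the job in; it is judged then, once.
Trained networks look in the newest picture that a camera, given by its name, has taken for a name from the list of things; names that differ only in an ending like _2 or _b are one class to them, and where a whole thing is asked for, a point or a joint stands for the part that bears it (a point fixed in the world has none). Each returns a list of dicts, best first, with "confidence" (0 to 1); they miss things now and then, are a little off and sometimes report something else, mostly with a low value. They report only what shows in the picture. A call takes as long as a camera call.
- env.boxes_of(camera, thing): "xy" ([column, row] in pixels, amid what is visible of it).
- env.trace(camera, thing): "mask" (384x512 bool, what is visible of it) and "xy" ([column, row] in pixels, amid what is visible of it).
- env.pinpoint(camera, thing): "xy" ([column, row] in pixels: a listed point, or the origin of a listed thing).
The state is a dict: "time_s": time; "qpos": joint angles; "dq": joint speeds; "tau": joint torques, N m; "tool_pos": TCP position; "orientation": TCP orientation; "force": force on the tool from outside, world axes, zero at the start; "wrist_torque": the same for the moment, N m; "width": finger opening in mm; "grip_force": force on a finger pad.
Only numpy, scipy, OpenCV 4.12 (cv2) and the standard library are available. Lean on these libraries where they do the work, as an engineer would, in place of code of your own. Each camera call takes 0.05 s, during which the arm holds its last target. There are 200 camera calls.

## Task

Feed the two or three short sample carriers that wait on the near left of the counter (not those in the tray behind) into the loader's reading bay: haul the sprung sweep arm back until its sear catches and holds it, stand every carrier that is waiting upright and square across the lane between its pusher and the gate, and raise the stiff gate until its scribed line is level with the top of the gate frame, no more than a few millimetres off and never well beyond. Then press the trigger so that the arm drives the whole batch into the bay, and leave the loader ready for the next batch: arm hauled back and caught on its sear again, gate pushed fully down behind the carriers, and the tape roll on the counter left where it is.

Things in the scene. Friction and masses are not known exactly. Their poses are not given: they have to be found in the camera images.
- loader: Bench loader on an aluminium base plate, fixed. Origin on the counter under the middle of the lane; x across the lane (towards the arm's pivot), y along it away from the gate, z up. The lane, 126 mm wide, open above, lies between low side guides (tops 27 mm above the counter, lips flared) and ends at a grey gate frame, y = -182 mm (posts to x = +-83 mm, frame top 98 mm above the counter).
- lane (a point): Middle of the lane floor, 4 mm above the counter; axes as the loader's. Carriers go here, their 117 mm length along x, within 4 mm of the middle in x so that they go between the guides, centres between y = +80 mm (farther back they foul the drawn-back pusher) and -160 mm. Room for three at 75 mm spacing, so that the fingers fit between (for example y = +65, -10, -85 mm).
- mouth (a point): Middle of the gate opening on the lane floor, in the gate's plane; axes as the loader's. The bay lies at y below 0: white walls, clear fixed cover 82 mm above the counter, closed end wall at y = -147 mm, so carriers enter only through the gate; it takes three. The arm leaves the last one's rear side about 19 mm behind the gate plane.
- pivot (a point): Point on the sweep arm's vertical pivot axis; axes as the loader's.
- sweep_arm (a joint): Arm angle, rad: 0 = fully swept (pusher 19 mm through the open gate), grows as it is hauled back, clockwise from above. At rest on the shut gate about 0.10. The sear snaps in at about 1.17 (stop 1.25) and holds the arm at about 1.15 when let go. Spring 1.3 to 1.7 Nm towards 0, damper 0.9 Nm per rad/s: unlatched it swings back to the gate in about 1.5 s.
- haul_knob (a point): Middle of the upright black knob by which the arm is hauled: round, 16 mm thick, 150 mm from the pivot, standing on the steel bar (bar top 60 mm, knob top 98 mm, this point 80 mm above the counter). It takes 9 to 20 N along its arc; it may turn in the grip.
- pusher_face (a point): Middle of the front face of the pusher, an aluminium plate 122 mm wide and 56 mm tall that fills the lane; it slides straight along the lane, driven by the roller at the end of the sweep arm, and pushes the carriers. Cocked it stands about 105 mm behind the middle of the lane (loader's y); swept, 19 mm through the gate.
- trigger (a joint): Angle of the sear pawl, rad: 0 = up (spring), grows as its pad is pressed down, stop at 0.21. The hauled arm's pin rides over it and it snaps up in front of the pin; pressing it about 0.16 or more frees the arm. It comes up by itself when let go.
- trigger_pad (a point): Top of the ribbed black thumb pad (30 x 26 mm) at the rear end of the sear pawl, about 43 mm above the counter, 105 mm from the pawl's hinge. Press straight down about 22 mm, to the stop, with 4 to 8 N; the arm swings away from the pad.
- gate (a joint): Height of the slide gate above shut, m. 0 = shut, 0.080 = scribed line level with the top of the frame (mouth fully open), stop at 0.110, which is too far. It stays where it is left: lifting takes about 10 N, pushing down about 5 N.
- gate_handle (a point): Middle of the gate's black handle bar, 66 mm long (loader's x), 12 mm thick (y), 16 mm high; 126 mm above the counter when shut. Pinch it across its thickness, from above.
- carrier_a: Moulded cream-coloured sample carrier, an upright block 117 mm long (its x), 36 mm wide (its y), 68 mm tall, with three round wells in its top, weighted in its foot, about 120 g. Origin: centre of its underside; z up. Grasp it across its 36 mm width, from above. None if it is not there this time.
- carrier_b: Moulded cream-coloured sample carrier, an upright block 117 mm long (its x), 36 mm wide (its y), 68 mm tall, with three round wells in its top, weighted in its foot, about 120 g. Origin: centre of its underside; z up. Grasp it across its 36 mm width, from above. None if it is not there this time.
- carrier_c: Moulded cream-coloured sample carrier, an upright block 117 mm long (its x), 36 mm wide (its y), 68 mm tall, with three round wells in its top, weighted in its foot, about 120 g. Origin: centre of its underside; z up. Grasp it across its 36 mm width, from above. None if it is not there this time.
- carrier_d: Moulded cream-coloured sample carrier, an upright block 117 mm long (its x), 36 mm wide (its y), 68 mm tall, with three round wells in its top, weighted in its foot, about 120 g. Origin: centre of its underside; z up. Grasp it across its 36 mm width, from above. None if it is not there this time.
- tape_roll: Roll of brown tape lying flat, 93 mm across, 48 mm tall; not needed. Origin under its middle.

How it is judged:
By the outcome, as a careful person would: the job done as asked, in the order asked, and still so for the second after the job is handed in, with the robot touching nothing.
Of carrier_a, carrier_b, carrier_c, carrier_d only 2 to 3 are there at a start; the rules pass over those that are not, and their reading is None.
At some moment in a run one of carrier_a, carrier_b, carrier_c, carrier_d may be knocked a few centimetres aside while the robot is not near it.
Once in a run the grip may slacken for a moment while it holds something.
It also fails if it takes over 210 s, if anything falls off the work surface, if the arm or the gripper's body presses on something with over 40 N, if the wrist force passes 120 N, or if a joint passes its speed limit or range.

## Working session

There is one attempt and no reset: what is moved stays moved. The work goes in short steps, each a Python script; the robot and the scene stay as the last script left them, time stands still between calls to the robot, and variables do not carry over. Pictures are saved under pics/ and viewed, at most 14 in all, crops included, and the job is handed in when it is done.

```bash
ls; mkdir -p pics; python3 - <<'E'
from station import env
import cv2, numpy as np
np.set_printoptions(precision=3,suppress=True)
print(env.hold_point_z, env.read_state())
for c in ["scene","side","wrist"]:
    cv2.imwrite(f"pics/{c}0.png",env.camera(c)); print(c,env.camera_params(c))
    for t in ["lane","mouth","pivot","haul_knob","pusher_face","trigger_pad","gate_handle","carrier_a","tape_roll"]:
        print(t,[(np.round(d["xy"],1).tolist(),round(d["confidence"],2)) for d in env.pinpoint(c,t)][:5])
a=np.hstack([cv2.imread("pics/scene0.png"),cv2.imread("pics/side0.png")])
cv2.imwrite("pics/both0.png",cv2.resize(a,(800,300)))
E
```

```text
pics
station.py
18.700000000000003 {'time_s': 0.0, 'qpos': array([-0.019,  0.424,  1.631, -0.   ,  1.089, -0.019]), 'dq': array([-0.001,  0.001, -0.001,  0.   , -0.001,  0.001]), 'tau': array([  0.001, -54.462, -27.367,   0.064,   0.023,  -0.   ]), 'tool_pos': array([624.456,   0.04 , 221.913]), 'orientation': array([ 0.707,  0.707, -0.001, -0.001]), 'force': array([-0.4  , -0.662,  0.422]), 'wrist_torque': array([-0.015,  0.066,  0.006]), 'grip_force': 0.0, 'width': 87.9746615215052}
scene {'fx': 374.0279705771498, 'fy': 374.0279705771498, 'cx': 257.65128560765135, 'cy': 186.518293288954, 'pose': array([[   0.561,    0.379,   -0.736,  -59.319],
       [  -0.828,    0.242,   -0.506, -402.872],
       [  -0.014,    0.893,    0.449,  495.552],
       [   0.   ,    0.   ,    0.   ,    1.   ]])}
lane [([277.7, 263.8], 0.8)]
mouth [([363.4, 291.7], 0.63), ([209.7, 200.9], 0.5)]
pivot [([314.4, 195.9], 0.87), ([366.5, 235.1], 0.64), ([171.4, 224.9], 0.51)]
haul_knob [([321.8, 218.2], 0.94)]
pusher_face [([315.1, 198.2], 0.64)]
trigger_pad [([266.9, 197.5], 0.77)]
gate_handle [([367.8, 237.
[... 667 characters left out ...]
.0, 152.0], 0.6)]
carrier_a [([222.1, 259.8], 0.61), ([270.5, 284.5], 0.6)]
tape_roll [([164.4, 245.6], 0.62)]
wrist {'fx': 295.8522796606418, 'fy': 295.8522796606418, 'cx': 265.0359591471416, 'cy': 190.06535275565548, 'tool_from_camera': array([[   0.001,    0.965,    0.263,   71.375],
       [   1.   ,   -0.001,    0.   ,   -1.139],
       [   0.   ,    0.263,   -0.965, -160.803],
       [   0.   ,    0.   ,    0.   ,    1.   ]])}
lane [([155.4, 223.3], 0.71)]
mouth [([177.4, 330.2], 0.85)]
pivot [([337.1, 221.0], 0.95)]
haul_knob [([221.9, 278.9], 0.83)]
pusher_face [([172.6, 345.0], 0.86)]
trigger_pad [([280.1, 125.4], 0.71)]
gate_handle []
carrier_a []
tape_roll [([224.2, 282.6], 0.46)]
```

View pics/scene0.png

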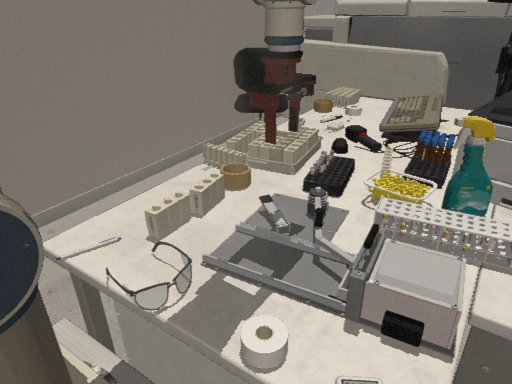

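View pics/side0.png

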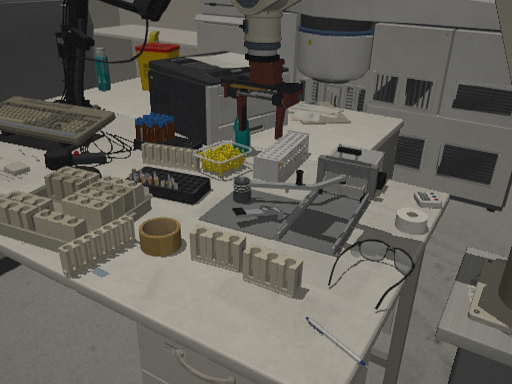

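View pics/wrist0.png

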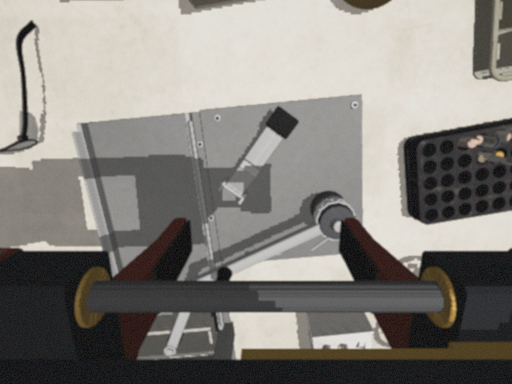

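The wrist, scene and side views show two cream carriers waiting: side (218,250) and (272,270), scene (168,213) and (207,193). The brown tape roll is at side (160,237). The loader's gate is to the right (world −y), its pivot at wrist (333,212) and its trigger pad at wrist (282,122). Next I'll measure from several wrist positions.

```bash
cat > h.py <<'E'
from station import env
import cv2, numpy as np
from scipy.spatial.transform import Rotation as R
from scipy.optimize import least_squares
np.set_printoptions(precision=1,suppress=True)
def cam(c):
    """camera matrix dict with world pose, taken now; snaps a picture"""
    p=env.camera_params(c); s=env.read_state()
    if c=="wrist":
        T=np.eye(4); T[:3,:3]=R.from_quat(s["orientation"]).as_matrix(); T[:3,3]=s["tool_pos"]
        P=T@p["tool_from_camera"]
    else: P=p["pose"]
    return dict(P=P,k=(p["fx"],p["fy"],p["cx"],p["cy"]),img=env.camera(c))
def proj(v,X):
    X=np.atleast_2d(X); q=(X-v["P"][:3,3])@v["P"][:3,:3]; fx,fy,cx,cy=v["k"]
    return np.c_[cx+fx*q[:,0]/-q[:,2], cy-fy*q[:,1]/-q[:,2]]
def ray(v,xy):
    fx,fy,cx,cy=v["k"]; d=np.array([(xy[0]-cx)/fx,-(xy[1]-cy)/fy,-1.])
    d=v["P"][:3,:3]@d; return v["P"][:3,3],d/np.linalg.norm(d)
def onz(v,xy,z):
    o,d=ray(v,xy); return o+d*(z-o[2])/d[2]
def tri(obs):
    A=np.zeros((3,3));b=np.zeros(3);L=[]
    for v,xy in obs:
        o,d=ray(v,xy);M=np.eye(3)-np.outer(d,d);A+=M;b+=M@o;L.append((o,M))
    X=np.linalg.solve(A,b); return X,[round(float(np.linalg.norm(M@(X-o))),1) for o,M in L]
def down(yaw):
    """tool down, closing axis (tool y) at angle yaw from world x; yaw=0 is the start orientation"""
    return (R.from_euler("z",yaw)*R.from_quat([.7071068,.7071068,0,0])).as_quat()
E
cat > look.py <<'E'
from h import *
import pickle
views={}
Z=dict(lane=4,mouth=4,pivot=60,haul_knob=80,pusher_face=32,trigger_pad=43,gate_handle=126,carrier_a=0,tape_roll=0)
for i,(p,things) in enumerate([((600,70,380),Z),((600,-90,380),Z),((500,230,380),["carrier_a","tape_roll","trigger_pad"]),((620,180,380),["carrier_a","tape_roll","trigger_pad","lane"])]):
    try: env.reach(p,down(0))
    except env.IKError: print("ik",p); continue
    env.hold(.3)
    v=cam("wrist"); v["d"]={t:env.pinpoint("wrist",t) for t in things}; views[i]=v
    cv2.imwrite(f"pics/w{i}.png",v["img"])
    for t in things:
        print(i,t,[(np.round(d["xy"],1).tolist(),round(d["confidence"],2),onz(v,d["xy"],Z[t])) for d in v["d"][t]][:5])
pickle.dump(views,open("views.pkl","wb"))
a=[v["img"] for v in views.values()]
while len(a)<4:a.append(a[0]*0)
cv2.imwrite("pics/w4.png",cv2.resize(np.vstack([np.hstack(a[:2]),np.hstack(a[2:4])]),(800,600)))
E
python3 look.py
```

```text
0 lane [([202.0, 225.3], 0.6, array([475.3, -76. ,   4. ])), ([250.0, 266.9], 0.26, array([ 567.2, -165.8,    4. ]))]
0 mouth []
0 pivot [([327.4, 222.6], 0.83, array([705.6, -48. ,  60. ]))]
0 haul_knob [([251.5, 266.8], 0.63, array([ 574.3, -122.1,   80. ]))]
0 pusher_face [([216.2, 314.0], 0.8, array([ 499.6, -255.3,   32. ])), ([290.7, 162.0], 0.64, array([642.1,  53. ,  32. ]))]
0 trigger_pad [([290.2, 163.4], 0.58, array([640.4,  52.5,  43. ]))]
0 gate_handle [([201.4, 350.4], 0.88, array([ 489.7, -254.4,  126. ]))]
0 carrier_a [([265.6, 70.6], 0.82, array([598.5, 204.6,   0. ])), ([184.4, 64.0], 0.57, array([461. , 215.1,   0. ]))]
0 tape_roll []
1 lane [([195.6, 143.0], 0.77, array([473.7, -75.9,   4. ]))]
1 mouth [([207.9, 239.2], 0.58, array([ 486.8, -264.1,    4. ]))]
1 pivot [([333.8, 132.4], 0.74, array([708.9, -52.4,  60. ]))]
1 haul_knob [([246.6, 177.1], 0.95, array([ 569.6, -121.4,   80. ])), ([195.8, 140.8], 0.32, array([492. , -64.2,  80. ]))]
1 pusher_face [([205.5, 240.0], 0.86, array([ 488.1, -252.8,   32. ]))]
1 trigger_pad [([293.0, 60.3], 0.83, array([642.2,  56.8,  43. ]))]
1 gate_handle [([199.0, 268.8], 0.69, array([ 495.9, -258.4,  126. ]))]
1 carrier_a []
1 tape_roll []
2 carrier_a [([244.9, 157.8], 0.66, array([462. , 214.9,   0. ])), ([319.1, 160.6], 0.62, array([598.7, 209.7,   0. ]))]
2 tape_roll [([396.3, 149.3], 0.69, array([738.6, 230.4,   0. ]))]
2 trigger_pad [([340.6, 246.5], 0.76, array([637.9,  57.5,  43. ]))]
3 carrier_a [([176.8, 128.9], 0.69, array([459.8, 218.2,   0. ])), ([253.5, 135.5], 0.67, array([597.4, 206.8,   0. ])), ([330.2, 123.0], 0.25, array([734.6, 229. ,   0. ]))]
3 tape_roll [([330.6, 123.7], 0.67, array([735.4, 227.8,   0. ]))]
3 trigger_pad [([277.6, 223.6], 0.56, array([641.1,  53.8,  43. ])), ([244.3, 318.9], 0.34, array([ 577.8, -148.1,   43. ]))]
3 lane [([196.5, 278.1], 0.96, array([478.4, -81.3,   4. ]))]
```

View pics/w4.png

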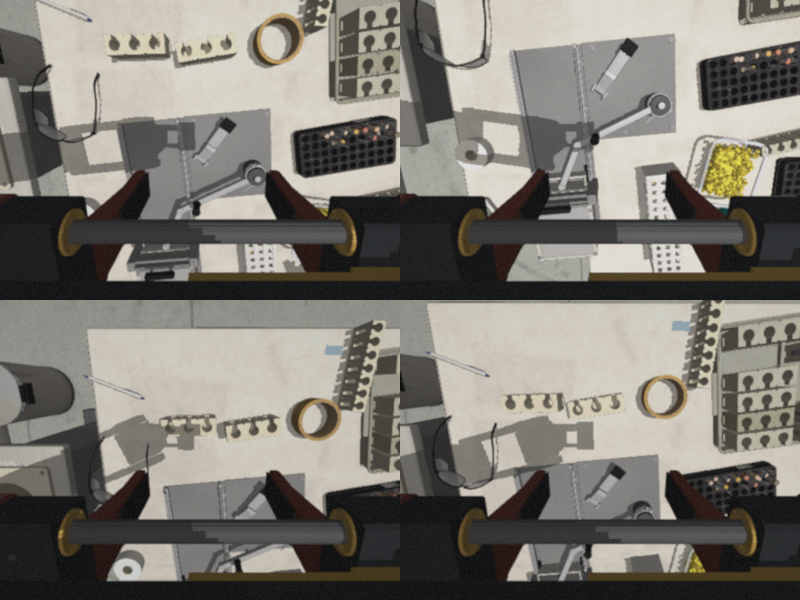

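Two carriers are waiting, at about (461,215) and (598,208). The tape roll is at (737,229), the lane middle near (475,−77), and the loader is turned by about +0.07. I'll get the lane axis from guide edges in rectified views.

```bash
cat > ortho.py <<'E'
from h import *
def ortho(v,x0,x1,y0,y1,z,s):
    """top-down picture: right = +x, up = +y, s px/mm"""
    xs,ys=np.meshgrid(np.arange(x0,x1,1/s),np.arange(y1,y0,-1/s))
    uv=proj(v,np.c_[xs.ravel(),ys.ravel(),np.full(xs.size,z)]).astype(np.float32)
    return cv2.remap(v["img"],uv[:,0].reshape(xs.shape),uv[:,1].reshape(xs.shape),cv2.INTER_LINEAR)
E
python3 - <<'E'
from ortho import *
import pickle
V=pickle.load(open("views.pkl","rb"))
ims=[]
for i in (0,1):
    im=ortho(V[i],360,620,-290,40,27,1.53).copy()
    for x in range(400,620,50): cv2.putText(im,str(x),(int((x-360)*1.53)-10,10),0,.35,(0,0,255)); cv2.line(im,(int((x-360)*1.53),12),(int((x-360)*1.53),18),(0,0,255))
    for y in range(-250,40,50): cv2.putText(im,str(y),(0,int((40-y)*1.53)+4),0,.35,(0,0,255))
    ims.append(im)
cv2.imwrite("pics/o1.png",np.hstack(ims)[:600,:800])
# triangulate
best={}
for t in ["pivot","haul_knob","trigger_pad","gate_handle","lane"]:
    obs=[]
    for i,v in V.items():
        ds=v["d"].get(t,[])
        if ds and ds[0]["confidence"]>.5: obs.append((v,ds[0]["xy"]))
    print(t,tri(obs))
E
```

```text
pivot (array([710.1, -53.2,  47.2]), [1.6, 1.6])
haul_knob (array([ 572.1, -120.8,   82.5]), [2.3, 2.3])
trigger_pad (array([640.6,  54.8,  42.2]), [2.5, 2.6, 2.9, 1.4])
gate_handle (array([ 489.5, -266.1,  113.2]), [3.1, 3.1])
lane (array([478.1, -74.1,  13.6]), [2.1, 2.2, 3.0])
```

View pics/o1.png

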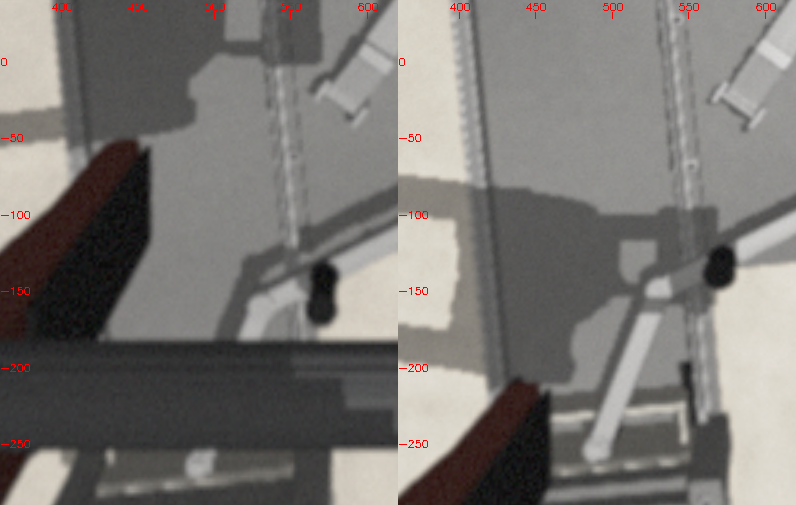

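The rectified views show the guides' inner edges at about x=418 and x=541 for y≈−58, giving a yaw of about 0.09. The knob, at about (572,−121,80), is clear to grip. Now I'll haul the arm back.

```bash
cat > haul.py <<'E'
from h import *
def haul(piv, knob, th0, th1=1.20, z=67):
    """grip the knob, carry it along its arc from arm angle th0 to th1, ease to the sear and let go"""
    piv,knob=np.array(piv[:2]),np.array(knob[:2]); d=knob-piv; r=np.linalg.norm(d); a0=np.arctan2(d[1],d[0])%(2*np.pi)
    def pose(th):
        a=a0-(th-th0); return np.r_[piv+r*np.array([np.cos(a),np.sin(a)]),z], down(a-np.pi/2)
    env.set_gripper(60)
    p,q=pose(th0); env.reach(p+[0,0,110],q); env.move_l(p+[0,0,25],rate=150); print("down",env.move_l(p,rate=60,f_stop=12))
    f0=env.read_state()["force"]; env.set_gripper(8); s=env.read_state(); print("width",s["width"],"r",r,"a0",a0)
    for th in np.append(np.arange(th0+.12,th1-.02,.12),th1):
        p,q=pose(th); hit=env.move_l(p,q,rate=80,f_stop=50); s=env.read_state()
        print(round(th,2),hit,s["force"]-f0,round(s["width"],1),s["tool_pos"][:2]-p[:2])
        if hit: break
    env.hold(.3)
    for t in (1.175,1.15):
        p,q=pose(t); env.move_l(p,q,rate=30); env.hold(.2); print("ease",env.read_state()["force"]-f0)
    env.set_gripper(50); print("up",env.move_l(p+[0,0,110],rate=150)); print(env.read_state()["time_s"])
if __name__=="__main__": haul((710,-53),(572,-121),.10)
E
python3 haul.py
```

```text
down False
width 17.186903762625604 r 153.8440769090575 a0 3.599426374608757
0.22 False [ 1.  -9.7 -2.5] 17.0 [ 0.9 -1.5]
0.34 False [ 0.8 -5.3  0.2] 23.5 [ 1.  -1.2]
0.46 False [ -5.8 -13.2   5.3] 38.1 [-0.1 -1.9]
0.58 False [-6.1 -9.7  8.4] 17.3 [-0.9 -1.5]
0.7 False [ -7.1 -10.7   7.1] 17.4 [-0.8 -1.5]
0.82 False [ -6.1 -11.7   7.3] 17.5 [-0.7 -1.5]
0.94 False [ -5.1 -10.1   7.6] 17.4 [-0.6 -1.6]
1.06 False [-4.8 -9.6  7.7] 17.1 [-0.5 -1.6]
1.2 False [ -5.9 -12.5   7.8] 17.3 [-0.7 -2. ]
ease [ -5.9 -12.2   7.7]
ease [-4.  -8.1  5.8]
up False
18.5417
```

```bash
python3 - <<'E'
from h import *
import pickle
V={}
for i,p in enumerate([(560,60,330),(620,-20,330)]):
    env.reach(p,down(0)); env.hold(.3); v=cam("wrist"); V[i]=v
    v["d"]={t:env.pinpoint("wrist",t) for t in ["haul_knob","pivot","pusher_face","lane"]}
    for t,z in [("haul_knob",80),("pivot",60),("pusher_face",32),("lane",4)]:
        print(t,[(np.round(d["xy"],1).tolist(),round(d["confidence"],2),onz(v,d["xy"],z)) for d in v["d"][t]][:3])
pickle.dump(V,open("views2.pkl","wb"))
cv2.imwrite("pics/h1.png",np.vstack([v["img"][:270] for v in V.values()]))
print(env.read_state()["time_s"])
E
```

```text
haul_knob [([283.1, 186.7], 0.62, array([584.2,  24.6,  80. ]))]
pivot [([359.9, 230.8], 0.89, array([706.8, -51.7,  60. ])), ([290.1, 58.0], 0.42, array([591.8, 198. ,  60. ]))]
pusher_face [([208.1, 177.3], 0.97, array([467.9,  27.4,  32. ]))]
lane [([217.8, 231.8], 0.69, array([474.6, -77.9,   4. ]))]
haul_knob [([240.1, 126.3], 0.69, array([584.4,  30.1,  80. ]))]
pivot [([321.0, 180.2], 0.72, array([702.3, -49.7,  60. ]))]
pusher_face [([166.1, 124.7], 0.95, array([468.3,  29.7,  32. ]))]
lane [([179.3, 187.2], 0.66, array([472.6, -75.6,   4. ]))]
21.0917
```

View pics/h1.png

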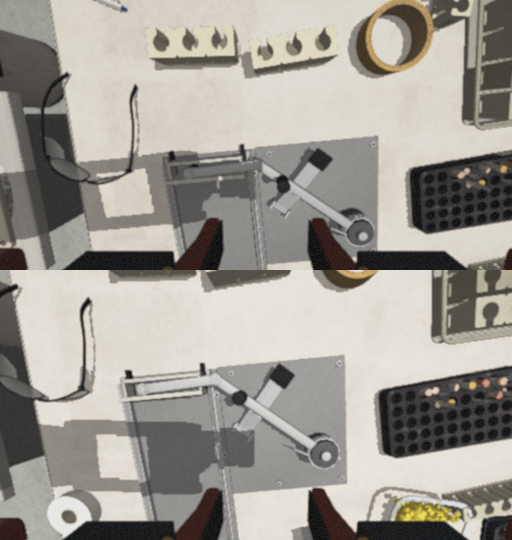

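The pusher stands fully back with the arm at the knob (283,186), and it stayed there over 2 s after release, so it is caught. Now I'll pin down the lane yaw and centre from the guide edges.

```bash
python3 - <<'E'
from ortho import *
import pickle
from scipy.signal import find_peaks
V=list(pickle.load(open("views.pkl","rb")).values())[:2]+list(pickle.load(open("views2.pkl","rb")).values())
C=np.array([476,-77.])
def prof(v,yaw,y0,y1,z):
    u=np.arange(-85,85,.5); w=np.arange(y0,y1,1.)
    U,W=np.meshgrid(u,w); c,s=np.cos(yaw),np.sin(yaw)
    uv=proj(v,np.c_[(C[0]+c*U-s*W).ravel(),(C[1]+s*U+c*W).ravel(),np.full(U.size,z)]).astype(np.float32)
    g=cv2.cvtColor(cv2.remap(v["img"],uv[:,0].reshape(U.shape),uv[:,1].reshape(U.shape),cv2.INTER_LINEAR),cv2.COLOR_BGR2GRAY).astype(float)
    return u,np.median(g,0)
for n,(v,y0,y1) in enumerate([(V[0],30,100),(V[1],-60,95),(V[2],-20,80),(V[3],-50,75)]):
    sh=[]
    ys=np.arange(0.03,.14,.005)
    for half in (-1,1):
        sc=[]
        for yaw in ys:
            u,p=prof(v,yaw,y0,y1,27); g=np.gradient(p)[(u*half>45)]; sc.append((g**2).sum())
        sh.append(round(ys[int(np.argmax(sc))],3))
    u,p=prof(v,np.mean(sh),y0,y1,27); g=np.gradient(p)
    pk,_=find_peaks(abs(g),height=3)
    print(n,"yaw L/R",sh,"edges",[(float(u[k]),round(float(g[k]),1)) for k in pk])
E
```

```text
0 yaw L/R [np.float64(0.11), np.float64(0.08)] edges [(-71.0, -11.0), (-58.5, -4.0), (16.0, 6.0), (62.0, -4.5), (64.0, -3.5), (65.5, 4.5), (70.0, 5.0), (74.5, -3.5), (79.5, -3.2)]
1 yaw L/R [np.float64(0.09), np.float64(0.095)] edges [(-71.5, -6.0), (-70.0, -5.0), (-58.5, -10.0), (-54.5, 6.5), (61.5, -4.5), (64.5, 3.5), (70.0, 6.5), (73.5, -4.5), (79.0, -4.0), (82.5, 4.0)]
2 yaw L/R [np.float64(0.115), np.float64(0.095)] edges [(-77.5, 9.0), (-70.5, -11.8), (-59.5, -3.5), (-58.0, -4.2), (-13.5, -9.8), (7.5, 11.0), (10.5, 8.2), (62.0, -5.0), (64.5, 4.5), (70.0, 6.0), (74.0, -4.0), (78.5, -3.0), (81.5, 3.5)]
3 yaw L/R [np.float64(0.08), np.float64(0.14)] edges [(-71.0, -6.0), (-58.0, -11.0), (-52.5, 6.0), (-49.0, -6.0), (46.5, 7.0), (50.0, 4.0), (52.0, 3.5), (62.5, -3.0), (70.5, 3.0), (72.0, 5.0), (74.0, -4.0), (75.0, -7.0), (76.5, -6.0)]
```

```bash
cat > lane.py <<'E'
from ortho import *
import pickle
from scipy.signal import find_peaks
C=np.array([476,-77.]); YAW=.09
def w2(u,w): c,s=np.cos(YAW),np.sin(YAW); return C+[c*u-s*w,s*u+c*w]
V=[]
for k,(u,w,z,dy) in enumerate([(0,0,200,0),(0,0,300,0),(0,60,250,0)]):
    env.reach((*w2(u,w),z),down(YAW+dy)); env.hold(.4); V.append(cam("wrist"))
    V[-1]["lane"]=env.pinpoint("wrist","lane"); print(k,[(onz(V[-1],d["xy"],4),round(d["confidence"],2)) for d in V[-1]["lane"]])
pickle.dump(V,open("views3.pkl","wb"))
print(env.read_state()["time_s"])
ims=[]
for v in V[:2]:
    u=np.arange(-100,100,.5); w=np.arange(110,-130,-.8)
    U,W=np.meshgrid(u,w); c,s=np.cos(YAW),np.sin(YAW)
    uv=proj(v,np.c_[(C[0]+c*U-s*W).ravel(),(C[1]+s*U+c*W).ravel(),np.full(U.size,27)]).astype(np.float32)
    ims.append(cv2.remap(v["img"],uv[:,0].reshape(U.shape),uv[:,1].reshape(U.shape),cv2.INTER_LINEAR))
cv2.imwrite("pics/l1.png",cv2.resize(np.hstack(ims),(800,600)))
E
python3 lane.py
```

```text
0 [(array([478.5, -79.7,   4. ]), 0.7)]
1 [(array([473. , -76.2,   4. ]), 0.91)]
2 [(array([476.4, -77.1,   4. ]), 0.76)]
24.3083
```

View pics/l1.png

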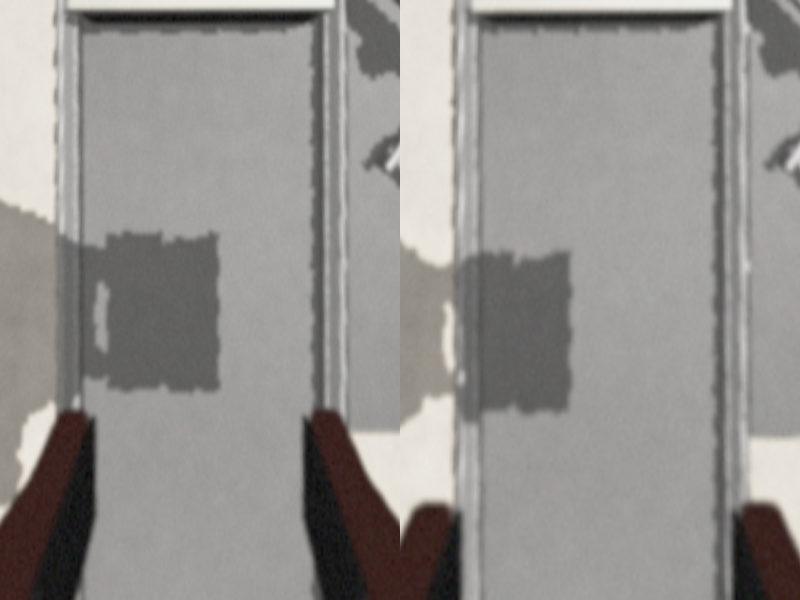

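With yaw 0.09 the guides stand exactly vertical in both rectified views. Foot edges are at u=−60 and +61.5, outer edges at −71.5 and +73.5, so the lane centre offset is +0.9 and C≈(476.9,−77). Now the carriers.

```bash
cat > carr.py <<'E'
from ortho import *
YAW=.09
def look(xy,z=230,thing="carrier_a"):
    """camera above xy (world), tool yaw YAW; view + mask rectangles in the top plane"""
    q=down(YAW); yh=np.array([-np.sin(YAW),np.cos(YAW)])
    env.reach((*(np.array(xy)+yh*(-71+.27*(z+155-68))),z),q); env.hold(.4)
    v=cam("wrist"); out=[]
    for d in env.trace("wrist",thing):
        m=d["mask"].astype(np.uint8); 
        if d["confidence"]<.3: continue
        c,_=cv2.findContours(m,0,1); c=max(c,key=cv2.contourArea)[:,0]
        P=np.array([onz(v,p,68)[:2] for p in c],np.float32); (cx,cy),(a,b),ang=cv2.minAreaRect(P)
        ang=ang if a>b else ang+90
        out.append((round(cx,1),round(cy,1),round(max(a,b),1),round(min(a,b),1),round((ang+90)%180-90,1),round(d["confidence"],2)))
    pp=[(onz(v,d["xy"],0),round(d["confidence"],2)) for d in env.pinpoint("wrist",thing)]
    return v,out,pp
if __name__=="__main__":
    ims=[]
    for xy in [(461,215),(598,208)]:
        for z in (200,300):
            v,o,pp=look(xy,z); print(xy,z,o,pp)
            im=ortho(v,xy[0]-80,xy[0]+80,xy[1]-60,xy[1]+60,68,2.5).copy()
            for t in (-50,0,50): cv2.line(im,(int(200+t*2.5),0),(int(200+t*2.5),6),(0,0,255)); cv2.line(im,(0,int(150-t*2.5)),(6,int(150-t*2.5)),(0,0,255))
            ims.append(im)
    cv2.imwrite("pics/c1.png",np.vstack([np.hstack(ims[:2]),np.hstack(ims[2:])])); print(env.read_state()["time_s"])
E
python3 carr.py
```

```text
(461, 215) 200 [(587.8, 217.6, 126.9, 53.9, 8.9, 0.87), (460.7, 222.5, 112.7, 47.1, 1.8, 0.65)] [(array([462.8, 220. ,   0. ]), 0.8), (array([597.4, 211.9,   0. ]), 0.62)]
(461, 215) 300 [(589.1, 218.2, 124.2, 54.4, 7.7, 0.94), (460.9, 222.6, 113.6, 50.1, 1.6, 0.67)] [(array([597.4, 209.5,   0. ]), 0.95), (array([463.3, 222.7,   0. ]), 0.6), (array([472.1, -77.5,   0. ]), 0.58)]
(598, 208) 200 [(468.6, 221.5, 128.0, 45.1, 2.0, 0.81), (595.4, 216.1, 113.0, 47.0, 9.0, 0.57)] [(array([594.6, 209.8,   0. ]), 0.82), (array([463.2, 219. ,  -0. ]), 0.75)]
(598, 208) 300 [(595.3, 216.9, 113.3, 48.7, 8.9, 0.97), (466.8, 222.5, 125.6, 47.3, 1.8, 0.71)] [(array([598.5, 212.7,   0. ]), 0.96), (array([459.1, 221.1,   0. ]), 0.94)]
29.1917
```

View pics/c1.png

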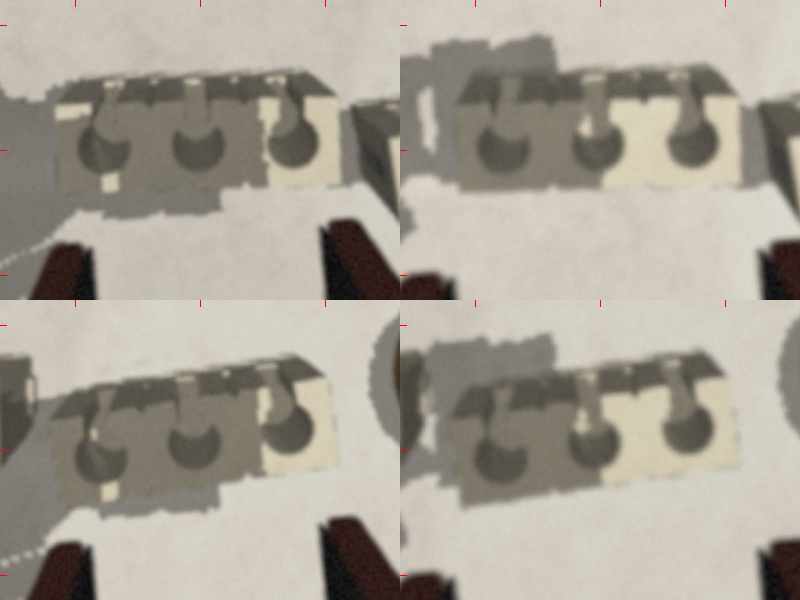

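Carrier A's top face centre is (460.4,217) with angle 0.025; B's is (596,210.8) with angle 0.14. Both heights agree, so the tops are at about z=68. Now I'll place A, look at B again, then place B.

```bash
cat > place.py <<'E'
from h import *
C=np.array([476.9,-77.]); YAW=.09
def L(u,w): c,s=np.cos(YAW),np.sin(YAW); return C+[c*u-s*w,s*u+c*w]
def st(m): s=env.read_state(); print(m,"t",round(s["time_s"],1),"w",round(s["width"],1),"g",round(s["grip_force"],1),s["force"],s["tool_pos"])
def pick(xy,ang,z=26):
    env.set_gripper(62); q=down(ang+np.pi/2)
    env.reach((*xy,150),q); env.move_l((*xy,z+15),rate=180); print("hit",env.move_l((*xy,z),rate=60,f_stop=10))
    env.set_gripper(20); st("gripped")
    env.move_l((*xy,150),rate=150); st("lifted")
def put(u,w,z=30):
    p=L(u,w); q=down(YAW+np.pi/2)
    env.move_l((*p,150),q,rate=180); env.hold(.2); env.move_l((*p,z+12),rate=150); st("above")
    print("hit",env.move_l((*p,z-2),rate=25,f_stop=6)); st("down")
    env.set_gripper(52); env.move_l((*p,150),rate=150)
E
python3 - <<'E'
from place import *
pick((460.4,217),.025); put(0,-50)
import carr
v,o,pp=carr.look((596,211),250); print(o,pp); st("")
im=carr.ortho(v,516,676,151,271,68,2.5)
v,o,pp=carr.look(L(0,-50),250); print(o,pp)
# lane picture aligned with loader, z=72
u=np.arange(-100,100,.5); w=np.arange(40,-110,-.5); U,W=np.meshgrid(u,w); c,s=np.cos(YAW),np.sin(YAW)
uv=proj(v,np.c_[(C[0]+c*U-s*W).ravel(),(C[1]+s*U+c*W).ravel(),np.full(U.size,72)]).astype(np.float32)
im2=cv2.remap(v["img"],uv[:,0].reshape(U.shape),uv[:,1].reshape(U.shape),cv2.INTER_LINEAR)
cv2.imwrite("pics/p1.png",np.hstack([im,im2]))
E
```

```text
hit False
gripped t 32.6 w 35.9 g 30.0 [ 0.8 -0.5  1.4] [460.5 217.   26.1]
lifted t 33.6 w 36.1 g 30.0 [ 0.2 -0.1 -1.8] [459.8 216.7 149.3]
above t 36.7 w 35.7 g 30.0 [ 0.2 -0.1 -1.1] [ 481.9 -126.9   42.5]
hit True
down t 37.2 w 36.0 g 30.0 [0.7 0.8 4.1] [ 481.6 -126.9   29.9]
[(594.6, 217.0, 113.9, 49.5, 8.5, 0.83)] [(array([595.8, 209.3,   0. ]), 0.73)]
 t 41.1 w 52.3 g 0.0 [0.9 0.1 0.1] [594.2 230.9 250. ]
[(481.3, -121.8, 114.6, 48.0, 5.2, 0.81), (621.1, 39.0, 54.5, 30.8, 54.4, 0.68)] [(array([477.9, -75.6,   0. ]), 0.6), (array([ 483.6, -124.2,    0. ]), 0.59)]
```

View pics/p1.png

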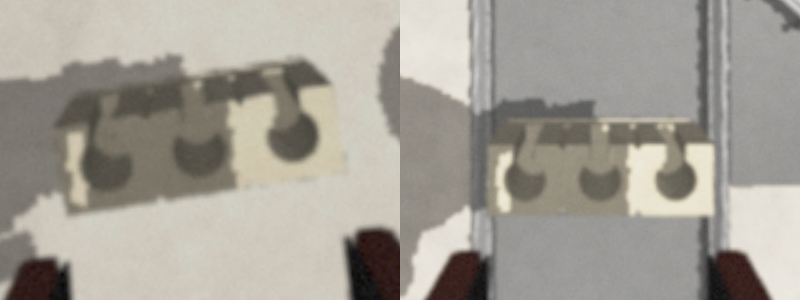

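A stands square in the lane, its top at u −56 to +57, about 1 mm right of centre. B has not moved: centre (596.4,210.3), angle 0.138. I'll place B and then measure the gate handle.

```bash
python3 - <<'E'
from place import *
pick((596.4,210.3),.138); put(-1,40)
import carr
v,o,pp=carr.look(L(0,0),250); print(o,pp)
u=np.arange(-80,80,.4); w=np.arange(90,-110,-.4); U,W=np.meshgrid(u,w); c,s=np.cos(YAW),np.sin(YAW)
uv=proj(v,np.c_[(C[0]+c*U-s*W).ravel(),(C[1]+s*U+c*W).ravel(),np.full(U.size,72)]).astype(np.float32)
im2=cv2.remap(v["img"],uv[:,0].reshape(U.shape),uv[:,1].reshape(U.shape),cv2.INTER_LINEAR)
g=[]
for w_ in (-130,-100):
    env.reach((*L(0,w_),250 if w_==-130 else 320),down(YAW)); env.hold(.4); v=cam("wrist"); d=env.pinpoint("wrist","gate_handle"); g.append((v,d))
    print([(x["xy"],round(x["confidence"],2),onz(v,x["xy"],126)) for x in d])
if all(d for v,d in g): print("handle",tri([(v,d[0]["xy"]) for v,d in g]))
print("expected",L(0,-182)); st("")
cv2.imwrite("pics/p2.png",np.hstack([cv2.resize(im2,(400,500)),cv2.resize(g[0][0]["img"],(400,300),)[:0].reshape(0,400,3) if 0 else cv2.copyMakeBorder(cv2.resize(g[0][0]["img"],(400,300)),0,200,0,0,0)]))
E
```

```text
hit False
gripped t 46.4 w 36.0 g 29.9 [-0.2  0.2  0.7] [596.5 210.4  26.2]
lifted t 47.4 w 36.0 g 29.9 [ 0.3  0.5 -0.8] [595.7 210.  149. ]
above t 50.1 w 36.0 g 29.9 [ 0.7  0.5 -0.1] [472.8 -37.3  42.5]
hit True
down t 50.6 w 35.8 g 29.9 [-0.3  0.6  3.7] [472.6 -37.2  29.9]
[(480.7, -118.2, 113.3, 56.7, 5.2, 0.67), (472.0, -35.1, 114.6, 42.7, 5.8, 0.56)] [(array([ 483.4, -122.3,   -0. ]), 0.83), (array([473.6, -35.4,   0. ]), 0.83)]
[([267.3, 233.8], 0.95, array([ 494.8, -258.6,  126. ]))]
[([268.7, 233.7], 0.86, array([ 496.3, -259.3,  126. ])), ([264.7, 206.0], 0.4, array([ 487.8, -222.3,  126. ])), ([265.5, 7.7], 0.2, array([468.8,  -1.6, 126. ]))]
handle (array([ 477.9, -104.4,  481.7]), [0.6, 0.6])
expected [ 493.3 -258.3]
 t 56.0 w 52.1 g 0.0 [-0.2 -0.2 -0. ] [ 485.7 -176.7  319.5]
```

View pics/p2.png

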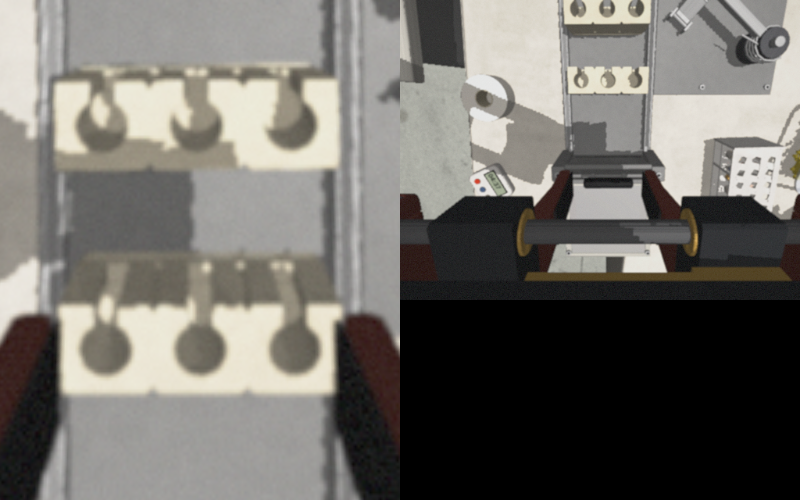

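Both carriers stand square in the lane between the guides, centres at u≈−1. The gate handle is at wrist (267,234), close to the expected (0,−182). I'll add a lateral view for its height, then lift the gate 80 mm.

```bash
cat > gate.py <<'E'
from place import *
def handle():
    obs=[]
    for u,w,z in [(0,-130,260),(60,-80,300),(-50,-60,260)]:
        env.reach((*L(u,w),z),down(YAW)); env.hold(.3); v=cam("wrist"); d=env.pinpoint("wrist","gate_handle")
        if d and d[0]["confidence"]>.5: obs.append((v,d[0]["xy"]))
    return tri(obs) if len(obs)>1 else (None,len(obs))
E
python3 - <<'E'
from gate import *
X,r=handle(); print(X,r)
p=L(0,-182); 
if X is not None and np.linalg.norm(X[:2]-p)<8: p=(p+X[:2])/2
q=down(YAW+np.pi/2); z0=107.5
env.set_gripper(40); env.reach((*p,220),q); env.move_l((*p,z0+25),rate=150)
hit=env.move_l((*p,z0),rate=40,f_stop=8); st(f"at handle {hit}")
if not hit:
    env.set_gripper(5); st("pinched"); a=env.read_state()["tool_pos"][2]
    if 9<env.read_state()["width"]<16:
        env.move_l((*p,z0+80),rate=40); env.hold(.3); st("lifted"); b=env.read_state()["tool_pos"][2]; print("lift",b-a)
E
```

```text
[ 494.9 -261.3  119.6] [2.7, 1.6, 1.2]
at handle False t 62.1 w 40.2 g 0.0 [-0.6 -0.3 -0.6] [ 494.1 -259.8  107.5]
pinched t 62.6 w 12.4 g 30.0 [0.6 8.2 1.8] [ 494.  -258.3  107.5]
lifted t 65.1 w 11.5 g 30.0 [ 3.6  3.6 -8. ] [ 493.9 -258.3  186.3]
lift 78.7792907195321
```

```bash
python3 - <<'E'
from gate import *
s=env.read_state()["tool_pos"]
env.move_l((s[0],s[1],188.8),rate=20); env.hold(.3); st("raised")
env.set_gripper(40); env.hold(.2); st("released")
env.move_l((s[0],s[1],290),rate=150)
env.reach((620,150,300),down(0))
X=[]
for c in ("scene","side"):
    v=cam(c); d=env.pinpoint(c,"gate_handle"); print(c,[(x["xy"],round(x["confidence"],2)) for x in d]); X.append((v,d[0]["xy"]))
    for h in (126,206): print(h,proj(v,np.r_[L(0,-182),h]))
    print("frame top posts",proj(v,np.array([[*L(-83,-182),98],[*L(83,-182),98]])))
print(tri(X)); st("")
a,b=X[0][0]["img"],X[1][0]["img"]
cv2.imwrite("pics/g1.png",np.hstack([cv2.resize(a[130:310,300:480],(400,400),interpolation=2),cv2.resize(b[80:230,280:430],(400,400),interpolation=2)]))
E
```

```text
raised t 65.6 w 11.7 g 30.0 [ 3.7  0.6 -8.6] [ 493.9 -258.2  188.6]
released t 66.4 w 40.3 g 0.0 [-0.2  0.7  1.2] [ 493.8 -258.3  188.8]
scene [([374.7, 192.2], 0.86)]
126 [[370.7 236.1]]
206 [[376.7 195.2]]
frame top posts [[355.6 277. ]
 [379.6 226.6]]
side [([350.1, 124.1], 0.87), ([243.0, 181.7], 0.2)]
126 [[349.5 150.9]]
206 [[352.8 122.5]]
frame top posts [[378.6 166.2]
 [319.6 154.9]]
(array([ 499.2, -252.2,  204.5]), [2.5, 2.5])
 t 69.5 w 40.2 g 0.0 [-0.   0.1 -0.1] [620.1 149.5 300. ]
```

View pics/g1.png

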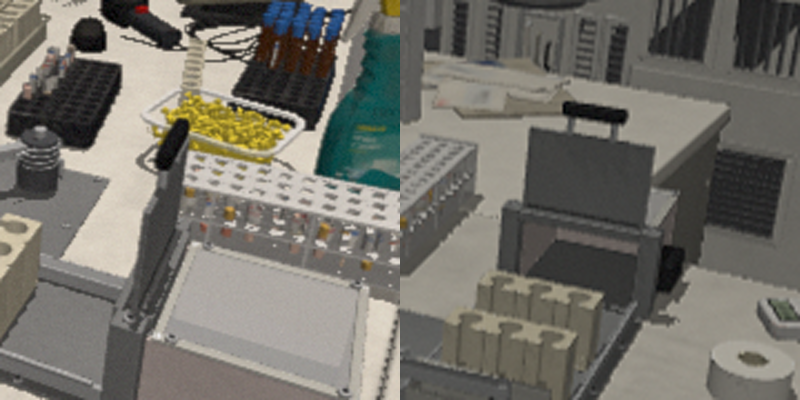

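The gate rose 81 mm by the arm's own measure, and the mouth is open with both carriers in front. I'll check the scribed line with one tilted close view.

```bash
python3 - <<'E'
from gate import *
G=np.r_[L(0,-182),98]
for tilt in (.6,.45):
    q=(R.from_euler("z",YAW)*R.from_euler("x",-tilt)*R.from_quat([.7071068,.7071068,0,0])).as_quat()
    M=R.from_quat(q).as_matrix(); yh=np.array([-np.sin(YAW),np.cos(YAW),0])
    camp=G+220*yh+np.array([0,0,190]); t=camp-M@np.array([71.4,-1,-160.8]); print(t)
    try:
        env.reach(t+[0,0,80],q); env.move_l(t); break
    except env.IKError: print("ik",tilt)
env.hold(.4); v=cam("wrist")
uv=proj(v,[np.r_[L(x,-176),98] for x in (-60,60)]+[G]); print(uv)
c=uv[2].astype(int); im=v["img"][max(0,c[1]-70):c[1]+50,c[0]-80:c[0]+80]
cv2.imwrite("pics/s1.png",cv2.resize(im,None,fx=5,fy=5,interpolation=2)[:600,:800]); env.move_l(t+[0,0,80]); st("")
E
```

```text
[ 487.9 -188.2  195.6]
[[202.9 184.3]
 [326.8 184.3]
 [264.8 188.3]]
 t 72.7 w 40.3 g 0.0 [-0.3 -0.3  0.3] [ 487.5 -188.1  275. ]
```

View pics/s1.png

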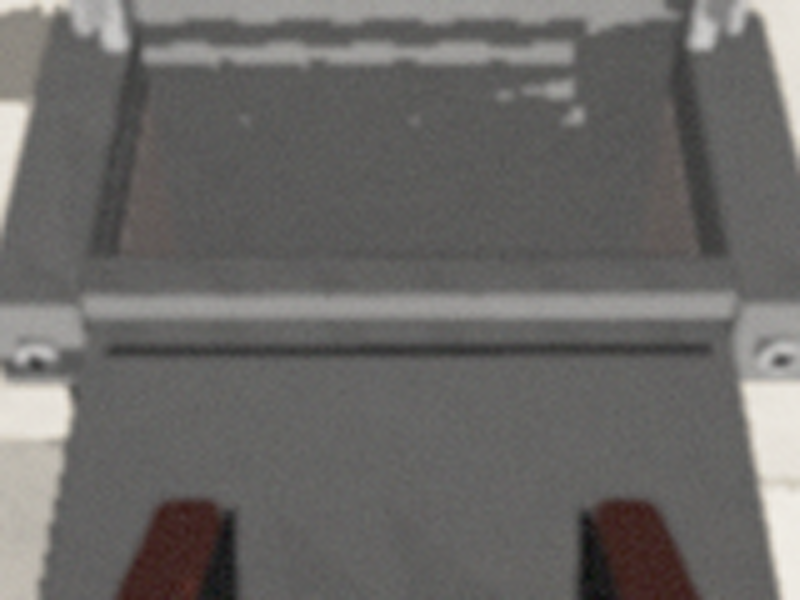

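The image is upside down. The scribed line, at crop row 350, lies within about 1–2 mm of the frame-top level (post tops at rows 303–375, gate plane predicted at 345–351), which agrees with the measured 81 mm. Next is the trigger pad.

```bash
python3 - <<'E'
from gate import *
env.reach((600,60,300),down(0)); env.set_gripper(0)
obs=[]
for p in [(600,60,300),(660,20,270),(560,0,300)]:
    env.reach(p,down(0)); env.hold(.3); v=cam("wrist"); d=env.pinpoint("wrist","trigger_pad"); m=env.trace("wrist","trigger")
    print([(x["xy"],round(x["confidence"],2),onz(v,x["xy"],43)) for x in d],[(onz(v,x["xy"],43),round(x["confidence"],2)) for x in m])
    if d and d[0]["confidence"]>.5: obs.append((v,d[0]["xy"]))
print(tri(obs)); st("")
E
```

```text
[([297.4, 165.0], 0.87, array([645.1,  54.8,  43. ]))] [(array([628.7,  35.7,  43. ]), 0.65)]
[([253.5, 137.6], 0.93, array([643.8,  56.7,  43. ]))] [(array([627.7,  34.7,  43. ]), 0.7)]
[([326.7, 122.2], 0.68, array([643.9,  54.7,  43. ]))] [(array([624.7,  34.2,  43. ]), 0.94)]
(array([644.1,  55.6,  44.4]), [0.9, 1.3, 1.0])
 t 77.0 w 0.8 g 0.0 [-0.7 -0.1 -0.3] [560.2   0.1 299.6]
```

```bash
python3 - <<'E'
from gate import *
import carr
v,o,pp=carr.look(L(0,-10),280); print(o,pp)
want=[L(0,-50),L(-1,40)]
ok=all(min(np.linalg.norm(X[:2]-w) for X,c in pp if c>.4)<9 for w in want); print("ok",ok)
if ok:
    p=(644,55.5); q=down(-1.13)
    env.reach((*p,120),q); env.move_l((*p,55),rate=150); f0=env.read_state()["force"]
    print("stop",env.move_l((*p,18.5),rate=50,f_stop=15)); st("pressed"); env.hold(.8); st("held")
    env.move_l((*p,120),rate=150); env.hold(1.5)
    env.reach((600,100,300),down(0)); env.hold(.3)
    v=[cam("wrist"),cam("side")]
    for c in ("side","wrist"): print([(x["xy"],round(x["confidence"],2)) for x in env.pinpoint(c,"pusher_face")],[(x["xy"],round(x["confidence"],2)) for x in env.pinpoint(c,"haul_knob")])
    cv2.imwrite("pics/t1.png",np.hstack([cv2.resize(v[0]["img"],(400,300)),cv2.resize(v[1]["img"][80:290,200:480],(400,300))])); st("")
E
```

```text
[(472.1, -35.0, 114.9, 41.4, 5.2, 0.9), (481.2, -118.5, 114.5, 54.9, 5.2, 0.75)] [(array([474.8, -37.4,   0. ]), 0.77), (array([ 485.4, -123.9,    0. ]), 0.69)]
ok True
stop True
pressed t 80.6 w 0.5 g 6.3 [-3.3 -0.6 12.8] [644.7  55.7  20.5]
held t 81.4 w 0.1 g 5.8 [-3.1 -1.2 12.1] [644.7  55.7  20.7]
[([343.2, 175.7], 0.6)] [([298.5, 175.1], 0.65)]
[] [([194.4, 261.5], 0.62)]
 t 85.3 w 0.3 g 0.0 [-0.5 -0.3 -0.1] [600.  100.  299.9]
```

View pics/t1.png

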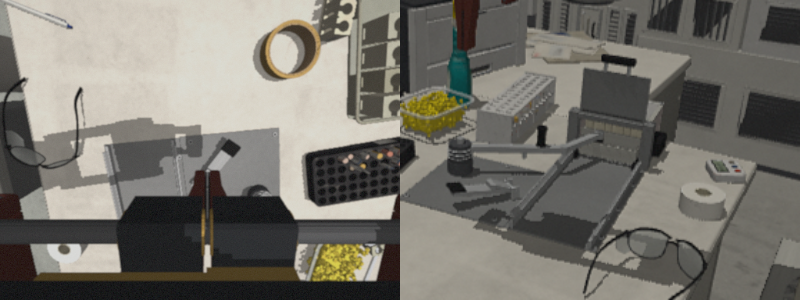

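The trigger freed the arm: it swept through the gate and both carriers show inside the bay (right half, about (620,140)). Now I'll measure the knob and haul again.

```bash
python3 - <<'E'
from gate import *
from haul import haul
env.set_gripper(60)
obs=[]
for p in [(600,-60,300),(540,-40,320),(620,-100,320)]:
    env.reach(p,down(0)); env.hold(.3); v=cam("wrist"); d=env.pinpoint("wrist","haul_knob")
    print([(round(x["confidence"],2),onz(v,x["xy"],80)) for x in d])
    if d and d[0]["confidence"]>.5: obs.append((v,d[0]["xy"]))
X,r=tri(obs); print(X,r)
piv=np.array([709,-53.]); a=lambda p: np.arctan2(p[1]-piv[1],p[0]-piv[0])%(2*np.pi)
th=.10-(a(X)-a((572,-121))); print("theta",th)
if -.06<th<.1 and max(r)<5: haul(piv,X,th,1.21)
E
```

```text
[(0.92, array([ 579.3, -133.2,   80. ])), (0.21, array([ 509.2, -216.7,   80. ]))]
[(0.85, array([ 578.9, -136.5,   80. ]))]
[(0.61, array([ 581.9, -130.4,   80. ]))]
[ 580.1 -131.3   85.7] [0.6, 3.1, 3.2]
theta 0.014935613662767994
down False
width 18.10310984319493 r 150.84858643508372 a0 3.687380680652583
0.13 False [ 1.7 -8.7 -4.6] 17.4 [ 1.1 -1.5]
0.25 False [ 1.4 -8.5 -3.9] 17.5 [ 1.1 -1.5]
0.37 False [ 2.1 -9.3 -2.9] 17.3 [ 1.2 -1.4]
0.49 False [ 2.1 -9.5 -3. ] 17.3 [ 1.2 -1.5]
0.61 False [  2.2 -10.4  -2.7] 17.3 [ 1.3 -1.5]
0.73 False [ 2.8 -9.9 -3.5] 17.6 [ 1.4 -1.6]
0.85 False [  2.9 -11.9  -2.2] 17.3 [ 1.4 -1.8]
0.97 False [  2.6 -12.7  -3. ] 17.2 [ 1.5 -2. ]
1.09 False [  4.2 -10.   -3.2] 17.2 [ 1.7 -1.9]
1.21 False [  2.8 -15.9  -2.5] 17.2 [ 1.1 -2.7]
ease [  3.  -16.   -2.7]
ease [ 6.  -9.6 -5.9]
up False
99.8
```

```bash
python3 - <<'E'
from gate import *
env.reach((600,-20,300),down(0)); env.hold(.3); v=cam("wrist")
for t,z in (("haul_knob",80),("pusher_face",32)): print(t,[(round(x["confidence"],2),onz(v,x["xy"],z)) for x in env.pinpoint("wrist",t)])
latched=any(x["confidence"]>.5 and onz(v,x["xy"],32)[1]>0 for x in env.pinpoint("wrist","pusher_face"))
print("latched",latched)
if latched:
    p=np.array([494.2,-258.5]); q=down(YAW+np.pi/2)
    env.set_gripper(40); env.reach((*p,290),q); env.move_l((*p,210),rate=150); print(env.move_l((*p,188.8),rate=40,f_stop=8))
    env.set_gripper(5); st("pinched")
    if 9<env.read_state()["width"]<16:
        print(env.move_l((*p,105.5),rate=45,f_stop=25)); env.hold(.2); st("lowered")
        env.set_gripper(40); st("released"); env.move_l((*p,220),rate=150)
        env.reach((600,150,300),down(0)); X=[]
        for c in ("scene","side"):
            w=cam(c); d=env.pinpoint(c,"gate_handle"); print(c,[(x["xy"],round(x["confidence"],2)) for x in d]); X.append(w["img"])
        cv2.imwrite("pics/e1.png",np.hstack([cv2.resize(X[0][110:320,210:490],(400,300)),cv2.resize(X[1][80:290,140:420],(400,300))])); st("")
E
```

```text
haul_knob [(0.9, array([587.5,  30.4,  80. ])), (0.36, array([498.7, -58.5,  80. ]))]
pusher_face [(0.96, array([466.9,  25.8,  32. ]))]
latched True
False
pinched t 105.3 w 12.0 g 30.0 [0.4 3.1 2. ] [ 494.2 -258.2  188.9]
False
lowered t 107.5 w 11.4 g 30.0 [-1.7  4.8 11.7] [ 494.3 -258.3  106.3]
released t 108.2 w 39.5 g 0.0 [ 0.3 -0.3 -0.1] [ 494.2 -258.5  105.4]
scene [([368.7, 233.4], 0.95)]
side [([242.4, 182.6], 0.16)]
 t 111.3 w 39.8 g 0.0 [-0.4  0.3  0.2] [600.1 149.5 299.9]
```

View pics/e1.png

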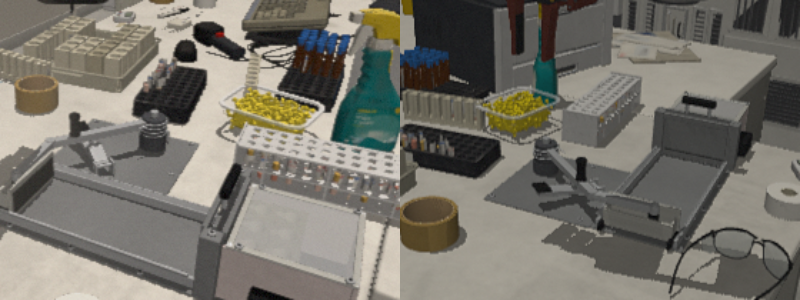

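The arm is back on its sear, the lane is empty and the gate is down, with the tape roll where it was. I'll press once on the handle to be sure it is fully shut, check it and hand in.

```bash
python3 - <<'E'
from gate import *
p=np.array([494.2,-258.5]); q=down(YAW+np.pi/2)
env.set_gripper(0); env.reach((*p,220),q); env.move_l((*p,145),rate=150)
print(env.move_l((*p,125),rate=25,f_stop=16)); st("press")
env.move_l((*p,220),rate=150); env.reach((600,60,320),down(0)); env.hold(.3); v=cam("wrist")
for t,z in (("haul_knob",80),("pusher_face",32),("tape_roll",0)): print(t,[(round(x["confidence"],2),onz(v,x["xy"],z)) for x in env.pinpoint("wrist",t)])
s=env.read_state(); print(s["force"],s["time_s"])
E
```

```text
True
press t 115.3 w 0.5 g 4.0 [-2.4  1.2  7.7] [ 494.5 -258.7  134.3]
haul_knob [(0.63, array([583.9,  33.6,  80. ])), (0.54, array([493.5, -44.4,  80. ])), (0.49, array([703.9, -39.8,  80. ]))]
pusher_face [(0.86, array([471.5,  24.1,  32. ]))]
tape_roll []
[-0.  -0.3  0.1] 118.45
```

Pressing on the handle stopped hard at 134.3 mm, which is its height when shut (126 + 8 mm). The arm is still held on its sear.

```bash
python3 -c "
from station import env
print(env.sign_off())"
```

```text
the job is handed in; nothing more can be done
None
```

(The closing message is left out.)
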